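# Unlock the carving stand, park its lock pin, swing the bust round

## Robot

A 6-joint arm with a two-finger parallel gripper is mounted at the origin on the work surface. World frame = base frame: x ahead of the robot, y to its left, z up, the work surface at z = 0. Lengths are in m, angles in rad, forces in N, time in s.
With the tool pointing down it reaches from about 0.325 to 1 m from the base axis. Payload 5.1 kg.
Tool frame: the origin (TCP) lies between the finger pads; the fingertips stand 25 mm ahead of it and the grasp point (between the pads) lies 6 mm ahead of it (ctrl.tcp_to_tips is the distance from the TCP to the fingertips, in m); y points along the fingers, z is the direction in which the jaws open and shut, and the axes are right-handed (so a half turn about y gives the same grasp; the last joint's range is limited). The gripper opens to 85 mm and grips with 20 to 120 N. Pads are 22 mm wide; open, the fingers measure 114 mm over their backs; the gripper's body (76 mm by 85 mm) begins 54 mm behind the grasp point. The pads swing forward as they close: fully open they stand 13 mm farther back than shut.
Start: joints at [-1.278, 0.124, 1.65, -0, 1.367, -0.083], TCP at [0.239, -0.605, 0.256] pointing down, gripper open.
Joint ranges: [-2.61, 2.61], [-1.02, 2.33], [0.03, 2.71], [-1.35, 4.49], [0.32, 2.68], [-2.91, 2.91]. Speed limits (rad/s): [2.57, 2.57, 3.14, 3.14, 3.14, 3.14].

## Interface

Orientations are given as a unit quaternion [x, y, z, w].
In Python, from cell import ctrl gives the robot as it stands. The module is installed in compiled form; this text tells all that it offers.
- The arm moves only by the tool carry_out, never from a script. Its argument "targets" is text: rows parted by semicolons, each of 5 numbers parted by spaces: the opening, from 0 (shut) to 1 (fully open), then the shift along the tool's x, y, z in mm, then the turn about the tool's y in degrees. A call has 1 to 12 rows; each row shifts and turns the commanded pose from where the row before left it, along the tool's axes as they then stand; what a row does not reach is not made up. A row lasts 1/12 s, in which the tool goes at most 41.7 mm and 7.16 degrees, less where a joint would pass 70% of its speed; a pose out of reach is approached as far as the arm can. A call with a gripper value outside its range is refused whole. The fingers move at their own pace and stop on an object; the grip force is fixed at half the most. Time passes only in rows, so rows that do not move let the fingers close. It gives the time, the measured TCP pose, the force and the opening at its end, in the units of the state.
- ctrl.get_obs(): the state, without advancing time (a new reading comes with each control period).
- ctrl.get_image(name): name is "scene" or "top" or "wrist"; returns the picture (480x640x3 uint8, red, green, blue); there is no depth.
- ctrl.calibration(name): a dict with "fx", "fy", "cx", "cy" (pixels), "T" (4x4, takes a point from camera to world coordinates). Camera axes: x right, y down, z forward; pixel columns grow to the right and rows downward; lengths in m; the calibration is good to about 2 mm. A picture is of the moment at which its call begins: read the wrist's pose just before it. calibration takes no time and is no camera call; for the wrist camera it gives the pose at the moment of the call.
- ctrl.close_job(): hands the job in, once; it reports no verdict.
Trained networks look in the newest picture that a camera, given by its name, has taken for a name from the list of things; names that differ only in an ending like _2 or _b are one class to them, and where a whole thing is asked for, a point or a joint stands for the part that bears it (a point fixed in the world has none). Each returns a list of dicts, best first, with "confidence" (0 to 1); they miss things now and then, are a little off and sometimes report something else, mostly with a low value. They report only what shows in the picture. A call takes as long as a camera call. They do not tell look-alikes from the thing itself.
- ctrl.cut_out(camera, target): "mask" (480x640 bool, what is visible of it).
- ctrl.tip_of(camera, target): "point" ([x, y, z] in m, in world coordinates, good to about 4 mm: a listed point, or the origin of a listed thing).
The state is a dict: "time": time; "joint_pos": joint angles; "dq": joint speeds; "tau": joint torques, N m; "position": TCP position; "eef_rot": TCP orientation; "force": force on the tool from outside, world axes, zero at the start; "wrist_torque": the same for the moment, N m; "width": opening from 0.0 (shut) to 1.0 (fully open).
Only numpy, scipy, OpenCV 4.12 (cv2) and the standard library are available. Lean on these libraries where they do the work, as an engineer would, in place of code of your own. Each camera call takes 0.05 s, during which the arm holds its last target.

## Task

Free the carving stand's turntable so the other side of the bust can be carved: draw the orange-handled lock pin out of its slanted bore and park it in the notch in the front edge of the aluminium keeper plate on the wooden rack, hanging upright by its collar and pushed fully to the closed end of the notch. Then swing the turntable round by its red handle as far as it goes. Leave the other things on the bench undisturbed.

Things in the scene. Friction and masses are not known exactly. Their poses are not given: they have to be found in the camera images.
- pin: Loose lock pin, 0.14 kg. Origin: centre of its collar's underside; z runs along the pin towards its handle. Dark collar 34 mm in diameter, 8 mm thick above the origin. At the start it sits in the bore, collar on the boss, leaning 24 degrees from upright towards the stand's -x, its y axis level and equal to the stand's y; its tip locks the turntable.
- pin_handle (a point): Middle of the pin's orange square handle, 32 mm above the pin's origin on its axis; axes as the pin's. Handle 22 mm (x) by 20 mm (y), 48 mm long.
- pin_tip (a point): Tip of the pin's steel shank, 85 mm below the collar's underside on the pin's axis. Shank 12 mm in diameter, the last 6 mm tapered.
- bore_mouth (a point): Centre of the mouth of the slanted bore (14 mm wide, 47 mm deep, through a grey boss 30 mm square) on the fixed stand, 123 mm above the table. Axes are the stand's: z up, x level from the boss to the turntable's upright axis, which stands 81 mm away along +x. Draw the pin about 100 mm along its own axis to clear it. The bust on the turntable is 100 mm wide, its top at 243 mm.
- rack: Fixed wooden rack, origin at table level, z up. On it is fixed an aluminium keeper plate 120 mm wide (y), 12 mm thick, top 125 mm above the table, front edge at x = -50 mm. The plate's middle, where the notch is, lies anywhere within 25 mm either side of the rack's y = 0: not given, to be seen or felt. Under the plate's front 60 mm all is open down to the 12 mm thick foot.
- notch_end (a point): On the rack at x = -16 mm, y = 0, level with the plate's top: shows how deep (x) the fully parked pin's axis lies; the notch's y is not given. The notch is 18 mm wide, its mouth bevelled to 24 mm, and runs along the rack's +x from the front edge to a closed end 40 mm in. The pin enters from the front, shank in the notch, collar above the plate, then stands on its collar.
- turntable (a joint): Angle of the turntable in rad: 0 locked at the start, growing counter-clockwise seen from above, to the stop at 0.9. Friction holds it where it is left (about 2.5 N at the handle).
- handle_grip (a point): Point on the axis of the turntable's upright red handle, 20 mm below its top; round bar 18 mm in diameter, from 60 to 148 mm above the table, 100 mm from the turntable's axis. It turns with the turntable; at 0 it lies 78 degrees counter-clockwise from the stand's +x direction.
- gouge_a: Bystander, leave alone: wood-handled carving gouge, 220 mm, lying. Origin at its underside.
- gouge_b: Bystander, leave alone: red-handled carving gouge, 220 mm, lying. Origin at its underside.
- mallet: Bystander, leave alone: dark round mallet standing on its head, 84 mm wide, 230 mm tall. Origin at its underside.
- sanding_block: Bystander, leave alone: cork block 100 x 60 x 35 mm. Origin at its underside.
- mug: Bystander, leave alone: blue mug, 90 mm tall. Origin at its underside.
- figure: Bystander, leave alone: small pale wooden figure, 68 mm wide, 118 mm tall, standing. Origin at its underside.
- brush: Bystander, leave alone: hand brush lying flat. Origin at its underside.
Not all that is in view belongs to the job. What is shaped like the rack but blue or purple is not meant.

How it is judged:
By the outcome, as a careful person would: the job done as asked, in the order asked, and still so for the second after the job is handed in, with the robot touching nothing.
It also fails if it takes over 72 s, if anything falls off the work surface, if the arm or the gripper's body presses on something with over 40 N, if the wrist force passes 120 N, or if a joint passes its speed limit or range.

## Working session

There is one attempt and no reset: what is moved stays moved. The work goes in short steps, Python scripts to look and compute and a tool call to move; the robot and the scene stay as the last step left them, time stands still between calls to the robot, and variables do not carry over. Pictures are saved under pics/ and viewed, and the job is handed in when it is done.

Besides the shell and the picture viewer there is one more tool, called after "Call:" as name(argument=value, ...) on one line, values as JSON. carry_out: Moves the arm, as the interface text tells. Its arguments: {"type":"object","properties":{"targets":{"type":"string"}},"required":["targets"]}

```bash
mkdir -p pics; cat > h.py <<'E'
import numpy as np, cv2
from cell import ctrl
from scipy.spatial.transform import Rotation as R
np.set_printoptions(precision=4,suppress=True)
def snap(cam,name):
    im=np.array(ctrl.get_image(cam)); cv2.imwrite('pics/%s.png'%name,im[:,:,::-1]); return im
def proj(cam,p):
    c=ctrl.calibration(cam);T=np.array(c['T']);q=np.linalg.inv(T)@np.append(p,1)
    return np.array([c['fx']*q[0]/q[2]+c['cx'],c['fy']*q[1]/q[2]+c['cy']])
def ray(cam,uv,z):
    c=ctrl.calibration(cam);T=np.array(c['T']);d=T[:3,:3]@np.array([(uv[0]-c['cx'])/c['fx'],(uv[1]-c['cy'])/c['fy'],1])
    o=T[:3,3];return o+d*(z-o[2])/d[2]
E
python3 - <<'E'
from h import *
o=ctrl.get_obs();print(o['position'],o['eef_rot'],o['time'],o['width'])
print(R.from_quat(o['eef_rot']).as_matrix())
for c in ['scene','top','wrist']:
    snap(c,c+'0')
    print(c,np.array(ctrl.calibration(c)['T']))
for c in ['scene','top']:
    for t in ['pin','pin_handle','pin_tip','bore_mouth','rack','notch_end','handle_grip']:
        print(c,t,[(np.round(d['point'],4).tolist(),round(d['confidence'],2)) for d in ctrl.tip_of(c,t)[:3]])
print(ctrl.get_obs()['time'])
E
```

```text
[ 0.2384 -0.6041  0.2551] [-0.1322  0.6954 -0.6939  0.132 ] 0.0 1.0003118384118073
[[-0.9302 -0.0006  0.367 ]
 [-0.367   0.002  -0.9302]
 [-0.0002 -1.     -0.0021]]
scene [[ 0.8732  0.4016 -0.2762  0.8336]
 [ 0.4873 -0.7319  0.4762 -0.6027]
 [-0.0109 -0.5504 -0.8348  1.1505]
 [ 0.      0.      0.      1.    ]]
top [[ 0.0248 -0.993   0.1153  0.3458]
 [-0.9997 -0.0246  0.0035 -0.006 ]
 [-0.0007 -0.1153 -0.9933  1.5862]
 [ 0.      0.      0.      1.    ]]
wrist [[ 0.3668 -0.8855 -0.2852  0.3097]
 [-0.9303 -0.3494 -0.1116 -0.5761]
 [-0.0008  0.3063 -0.9519  0.3722]
 [ 0.      0.      0.      1.    ]]
scene pin [([0.5094, -0.2216, 0.1226], 0.56)]
scene pin_handle [([0.498, -0.2261, 0.1469], 0.87)]
scene pin_tip []
scene bore_mouth [([0.5094, -0.23, 0.1233], 0.86)]
scene rack [([0.2138, 0.295, 0.0024], 0.66), ([0.2957, -0.2057, 0.0026], 0.62), ([0.6138, 0.173, -0.0002], 0.61)]
scene notch_end [([0.1979, 0.3018, 0.1251], 0.92), ([0.278, -0.2061, 0.1256], 0.55)]
scene handle_grip [([0.5809, -0.1053, 0.1283], 0.87)]
top pin [([0.5099, -0.2193, 0.1196], 0.66)]
top pin_handle [([0.4954, -0.2247, 0.147], 0.45)]
top pin_tip [([0.5404, -0.2145, 0.045], 0.52)]
top bore_mouth [([0.511, -0.2231, 0.1256], 0.93), ([0.54, -0.2155, 0.0477], 0.51)]
top rack [([0.2136, 0.293, 0.0015], 0.81), ([0.2966, -0.2082, 0.0023], 0.79), ([0.6675, -0.4129, -0.0004], 0.38)]
top notch_end [([0.596, 0.1844, 0.1256], 0.94), ([0.1976, 0.2971, 0.1227], 0.67), ([0.2781, -0.2074, 0.1259], 0.57)]
top handle_grip [([0.5799, -0.0988, 0.1307], 0.95), ([0.4943, -0.2259, 0.1454], 0.71), ([0.5796, -0.5213, -0.0017], 0.64)]
0.85
```

View pics/scene0.png

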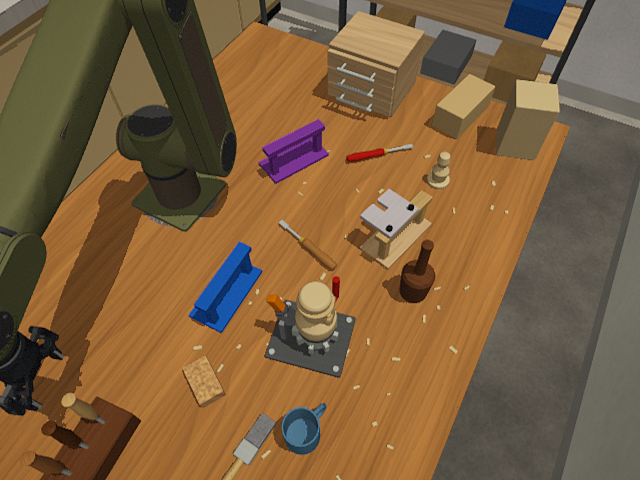

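View pics/top0.png

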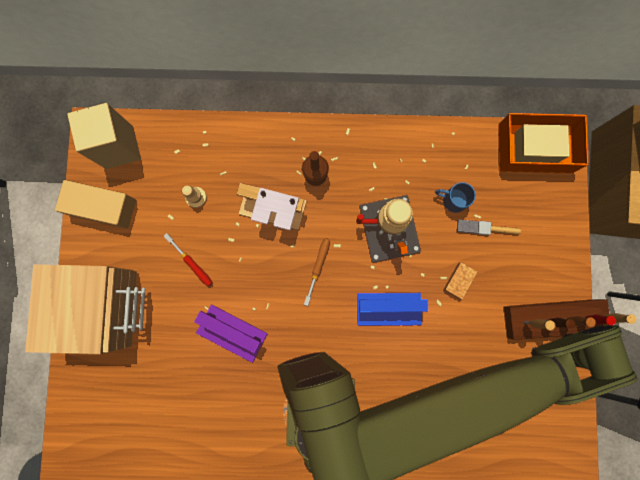

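View pics/wrist0.png

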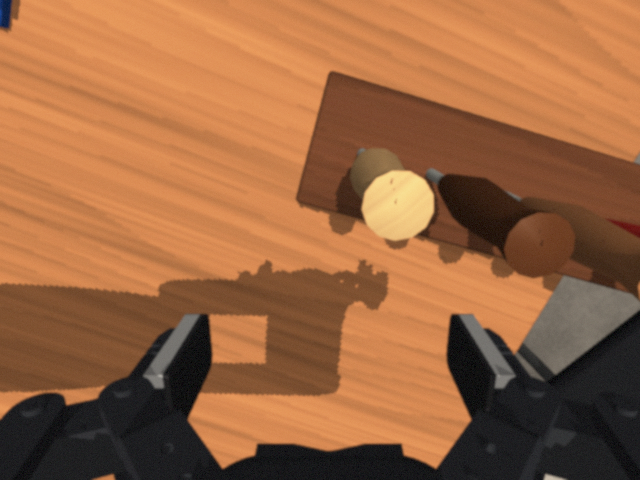

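```bash
python3 - <<'E'
import cv2
s=cv2.imread('pics/scene0.png');t=cv2.imread('pics/top0.png')
def c(im,x0,y0,w,h,n): cv2.imwrite('pics/'+n,cv2.resize(im[y0:y0+h,x0:x0+w],(w*6,h*6),interpolation=cv2.INTER_CUBIC))
c(s,340,170,130,100,'c1.png');c(t,230,170,110,80,'c2.png');c(s,255,270,110,100,'c3.png');c(t,345,185,90,90,'c4.png')
E
```

```text
(no output)
```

View pics/c1.png

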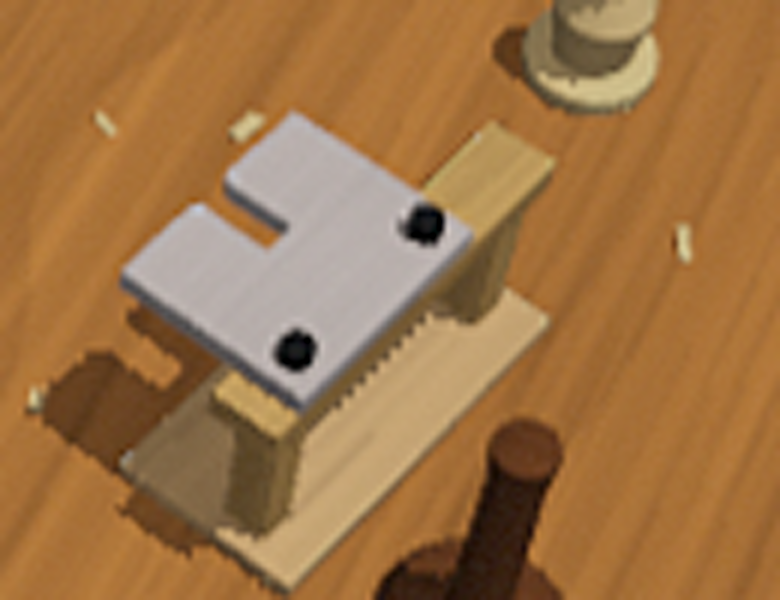

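View pics/c2.png

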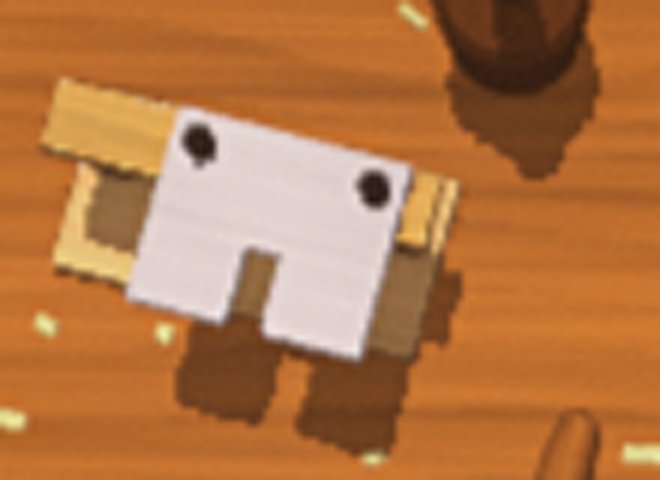

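View pics/c3.png

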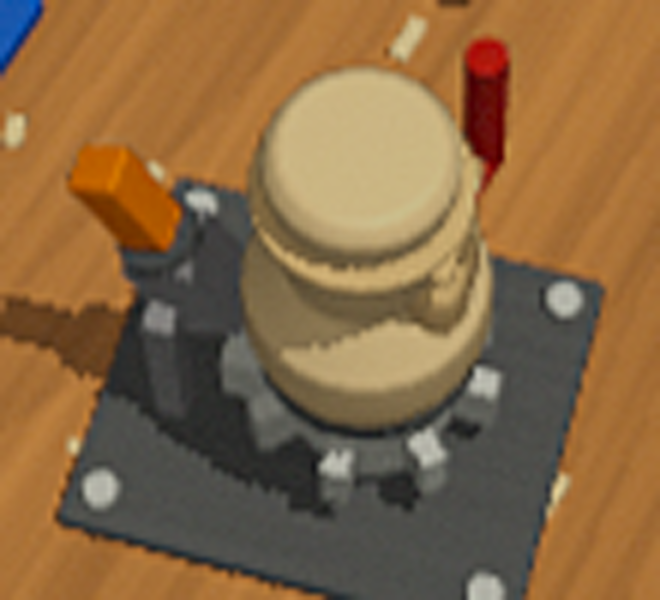

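View pics/c4.png

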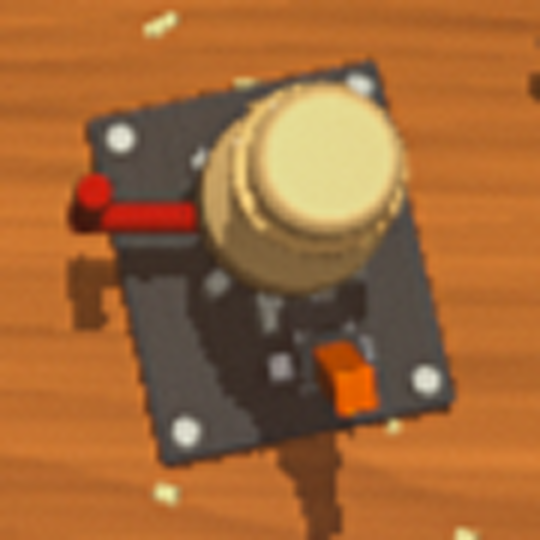

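```bash
python3 - <<'E'
from h import *
C=lambda x,y,x0,y0:(x0+(x+.5)/6-.5,y0+(y+.5)/6-.5)
f=lambda l,cam,z,x0,y0:[ray(cam,C(*p,x0,y0),z)[:2] for p in l]
P=f([(127,297),(362,360),(410,162),(180,107),(222,323),(263,335),(247,248),(279,256)],'top',.125,230,170)
Q=f([(122,272),(295,112),(472,232),(302,408),(200,205),(228,178),(272,244),(290,228)],'scene',.125,340,170)
for p,q in zip(P,Q):print(p,q)
# rack yaw: side direction (front->back)
for A in (P,Q):
    v=(A[3]-A[0]) if A is P else (A[2]-A[1]); e=A[1]-A[0]
    print('size',np.linalg.norm(e),np.linalg.norm(v),'front edge ang',np.degrees(np.arctan2(e[1],e[0])),np.degrees(np.arctan2(v[1],v[0])))
S=f([(88,122),(372,62),(452,405),(165,465)],'top',.012,345,185)
for i in range(4):
    e=S[(i+1)%4]-S[i];print(S[i],np.linalg.norm(e),np.degrees(np.arctan2(e[1],e[0])))
for n,t in [('handle_grip',None)]:
    pass
# red handle top centre z=.148
print(f([(96,187)],'top',.148,345,185),f([(487,57)],'scene',.148,255,270))
# orange handle top centre at s=56: z=.123+.0512
print(f([(355,395)],'top',.174,345,185),f([(100,165)],'scene',.174,255,270))
print(f([(325,160)],'top',.243,345,185),f([(362,155)],'scene',.243,255,270))
E
```

```text
[0.5716 0.22  ] [0.5449 0.1057]
[0.5431 0.1029] [0.5729 0.2226]
[0.6429 0.0823] [0.6687 0.1981]
[0.6679 0.1977] [0.6425 0.0785]
[0.5598 0.1726] [0.5585 0.1547]
[0.5543 0.1521] [0.5628 0.1742]
[0.5976 0.1616] [0.5952 0.1504]
[0.594  0.1457] [0.5984 0.1621]
size 0.12057684121516532 0.09885161995629056 front edge ang -103.68649705619218 -13.078886843820966
size 0.1202369805696988 0.09883168051400569 front edge ang 76.52259491452145 -14.351650170852015
[ 0.6436 -0.1082] 0.155751053354701 -76.49992040181098
[ 0.6799 -0.2597] 0.18837749748970037 -166.70016832452686
[ 0.4966 -0.303 ] 0.1552319052202007 103.2212281375624
[ 0.4611 -0.1519] 0.18762090581628332 13.458123749901665
[array([ 0.5858, -0.1038])] [array([ 0.5852, -0.1032])]
[array([ 0.4847, -0.2265])] [array([ 0.4878, -0.2254])]
[array([ 0.585 , -0.2014])] [array([ 0.5892, -0.2052])]
```

Call:
carry_out(targets="1 -25 -4 -17 0;1 -25 -4 -17 0;1 -25 -4 -17 0;1 -25 -4 -17 0;1 -25 -4 -17 0;1 -25 -4 -17 0;1 -25 -4 -17 0;1 -25 -4 -17 0;1 -25 -4 -17 0;1 -25 -4 -17 0;1 -25 -4 -17 -3;1 -25 -4 -17 -3")

```text
time: 1.85
position: [0.4421, -0.3026, 0.3047]
eef_rot: [0.169, -0.686, 0.687, -0.169]
force: [1.2, -0.4, 0.4]
width: 1.001
```

Call:
carry_out(targets="1 0 0 0 -6;1 0 0 0 -6;1 0 0 0 -6;1 0 0 0 -6;1 0 0 0 -6;1 0 0 0 -6;1 0 0 0 -6;1 0 0 0 -6;1 0 0 0 -6;1 0 0 0 -6;1 0 0 0 -6;1 0 0 0 -6")

```text
time: 2.85
position: [0.4414, -0.3039, 0.3044]
eef_rot: [0.541, -0.455, 0.455, -0.541]
force: [-0.1, 0.2, -0.2]
width: 1.002
```

Call:
carry_out(targets="1 0 0 0 -6;1 0 0 0 -6;1 0 0 0 -6;1 0 0 0 -6;1 0 0 0 -6;1 0 0 0 -6;1 0 0 0 -6;1 0 0 0 -6;1 0 0 0 -6;1 0 0 0 -6;1 0 0 0 -6;1 0 0 0 0")

```text
time: 3.85
position: [0.4414, -0.3039, 0.3044]
eef_rot: [0.702, -0.088, 0.089, -0.702]
force: [0.2, -0.7, -0.2]
width: 0.999
```

```bash
cat >> h.py <<'E'
def need(p,xdir=None):
    """shift in tool axes (mm) and turn (deg) to reach world p with tool x pointing along yaw xdir (deg)"""
    o=ctrl.get_obs();M=R.from_quat(o['eef_rot']).as_matrix()
    d=M.T@(np.array(p)-o['position'])*1000
    yaw=np.degrees(np.arctan2(M[1,0],M[0,0]))
    print('t %.2f'%o['time'],'pos',np.array(o['position']),'yaw %.2f'%yaw,'F',np.array(o['force']),'w %.3f'%o['width'],'q',np.array(o['joint_pos']))
    if xdir is not None: print('turn about y: %.2f'%(-((xdir-yaw+180)%360-180)))
    print('shift(tool now)',d)
E
python3 - <<'E'
from h import *
need([.4927,-.2258,.1655],13.4)
E
```

```text
t 3.85 pos [ 0.4414 -0.3039  0.3044] yaw -14.37 F [ 0.168  -0.6605 -0.1535] w 0.999 q [-0.7032 -0.1566  1.8468 -0.      1.4512 -2.0231]
turn about y: -27.77
shift(tool now) [ 30.3126 138.9231  88.4016]
```

Call:
carry_out(targets="1 0 0 0 -6;1 0 0 0 -6;1 0 0 0 -6;1 0 0 0 -6;1 0 0 0 -3.8;1 0 0 0 0")

```text
time: 4.35
position: [0.4414, -0.3039, 0.3044]
eef_rot: [0.702, 0.082, -0.082, -0.702]
force: [0.8, -0.0, -0.2]
width: 1.003
```

```bash
python3 - <<'E'
from h import *
need([.4927,-.2258,.1655],13.4)
snap('wrist','w1')
for t in ['pin','pin_handle','bore_mouth','handle_grip']:
    print(t,[(np.round(d['point'],4).tolist(),round(d['confidence'],2)) for d in ctrl.tip_of('wrist',t)[:3]])
for s in (8,56): print(proj('wrist',np.array([.5085,-.222,.123])+s*1e-3*np.array([-.407*.973,-.407*.232,.9135])))
E
```

```text
t 4.35 pos [ 0.4414 -0.3039  0.3044] yaw 13.25 F [ 0.8135 -0.0328 -0.2317] w 1.003 q [-0.7032 -0.1565  1.8468  0.      1.4512 -2.5052]
turn about y: -0.15
shift(tool now) [ 67.8293 138.8824  64.2635]
pin [([0.507, -0.2266, 0.126], 0.79)]
pin_handle [([0.4937, -0.2255, 0.1514], 0.87)]
bore_mouth []
handle_grip []
[409.8808 318.1694]
[423.6023 324.5162]
```

View pics/w1.png

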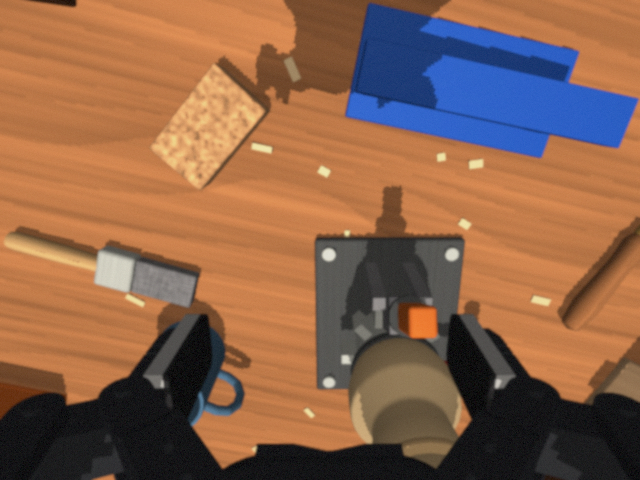

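Call:
carry_out(targets="1 14 0 16 0;1 18 0 16 0;1 18 0 16 0;1 17.8 0 16.3 -0.1;1 0 15 0 0;1 0 15 0 0;1 0 10 0 0;1 0 0 0 0")

```text
time: 5.27
position: [0.4914, -0.225, 0.2613]
eef_rot: [-0.701, -0.081, 0.084, 0.703]
force: [-0.2, -0.4, -0.8]
width: 0.999
```

```bash
python3 - <<'E'
from h import *
need([.4927,-.2258,.1655],13.4)
im=snap('wrist','w2')
for t in ['pin','pin_handle']:
    print(t,[(np.round(d['point'],4).tolist(),round(d['confidence'],2)) for d in ctrl.tip_of('wrist',t)[:3]])
for s in (8,56): print(proj('wrist',np.array([.5085,-.222,.123])+s*1e-3*np.array([-.407*.973,-.407*.232,.9135])))
E
```

```text
t 5.27 pos [ 0.4914 -0.225   0.2613] yaw 13.40 F [-0.1837 -0.4121 -0.7859] w 0.999 q [-0.5287 -0.12    1.8861  0.      1.3805 -2.3333]
turn about y: -0.00
shift(tool now) [ 1.4161 95.7599 -1.4402]
pin [([0.5063, -0.2204, 0.1258], 0.87)]
pin_handle [([0.4966, -0.2279, 0.1515], 0.85), ([0.5832, -0.5184, -0.001], 0.21)]
[329.8582 255.9388]
[329.9483 250.5371]
```

View pics/w2.png

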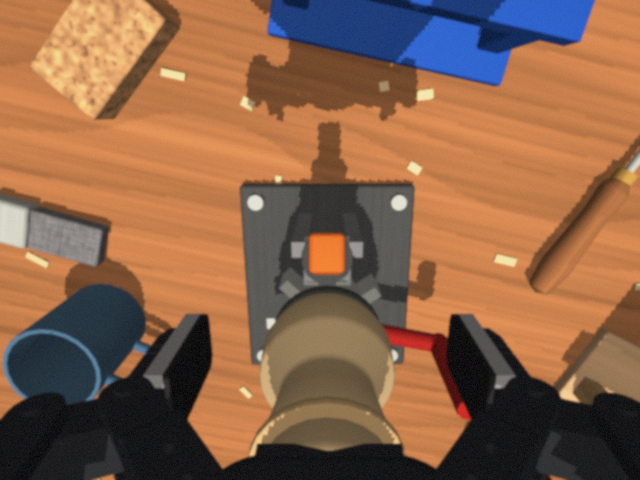

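```bash
python3 - <<'E'
from h import *
o=ctrl.get_obs();M=R.from_quat(o['eef_rot']).as_matrix();p=np.array(o['position'])
im=cv2.imread('pics/w2.png');h=cv2.cvtColor(im,cv2.COLOR_BGR2HSV)
m=((h[...,0]>5)&(h[...,0]<14)&(h[...,1]>220)&(h[...,2]>200)).astype(np.uint8);m[:225]=0;m[285:]=0;m[:,:295]=0;m[:,360:]=0
ys,xs=np.nonzero(m);print(xs.min(),xs.max(),ys.min(),ys.max(),xs.mean(),ys.mean())
w=ray('wrist',(xs.mean(),ys.mean()),.174);print(w,M.T@(w-p)*1000)
print(M, ctrl.calibration('wrist')['T'],ctrl.calibration('wrist')['cx'])
print(M.T@(np.array(ctrl.calibration('wrist')['T'])[:3,3]-p))
E
```

```text
Traceback (most recent call last):
ValueError: zero-size array to reduction operation minimum which has no identity
```

```bash
python3 - <<'E'
from h import *
o=ctrl.get_obs();M=R.from_quat(o['eef_rot']).as_matrix();p=np.array(o['position'])
w=ray('wrist',(326.5,255),.174);print(w,M.T@(w-p)*1000)
print(M, ctrl.calibration('wrist')['cx'],ctrl.calibration('wrist')['fx'])
print(M.T@(np.array(ctrl.calibration('wrist')['T'])[:3,3]-p))
E
```

```text
[ 0.4893 -0.2285  0.174 ] [-3.8441 90.9231 -1.5227]
[[ 0.9728  0.0006 -0.2315]
 [ 0.2315 -0.0004  0.9728]
 [ 0.0005 -1.     -0.0005]] 328.91203214616525 408.9751791606499
[-0.0811 -0.1169 -0.0001]
```

```bash
python3 - <<'E'
from h import *
need([.4927,-.2258,.1655],13.4)
im=snap('wrist','w3')
o=ctrl.get_obs();M=R.from_quat(o['eef_rot']).as_matrix();p=np.array(o['position'])
print(p)
cv2.imwrite('pics/w3c.png',cv2.resize(im[210:300,280:380,::-1],None,fx=6,fy=6,interpolation=cv2.INTER_CUBIC))
r=im.astype(int);m=(r[...,0]>150)&(r[...,2]<60)&(r[...,0]-r[...,1]>100);m[:225]=0;m[285:]=0;m[:,:295]=0;m[:,360:]=0
ys,xs=np.nonzero(m);print(len(xs),xs.min(),xs.max(),ys.min(),ys.max(),xs.mean())
w=ray('wrist',(xs.mean(),255),.174);print(w,M.T@(w-p)*1000)
E
```

```text
t 5.42 pos [ 0.4926 -0.2261  0.2649] yaw 13.38 F [-0.1185 -0.951   0.0077] w 1.003 q [-0.5293 -0.1219  1.8817 -0.      1.3811 -2.3337]
turn about y: -0.02
shift(tool now) [ 0.0754 99.4241  0.3191]
[ 0.4928 -0.2262  0.2654]
1232 313 346 231 268 329.7775974025974
[ 0.4893 -0.2269  0.174 ] [-3.6791 91.4029  0.2382]
```

View pics/w3c.png

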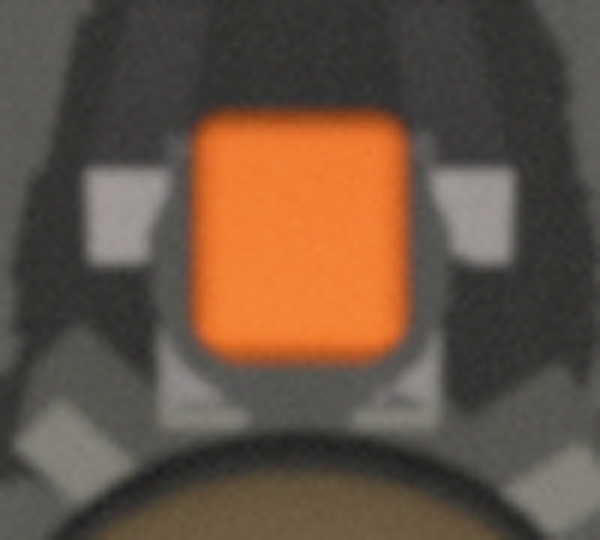

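Call:
carry_out(targets="1 0 15 0 0;1 0 15 0 0;1 0 15 0 0;1 0 15 0 0;1 0 15 0 0;1 0 12 0 0;1 0 8 0 0;1 0 4 0.2 0;1 0 0 0 0;1 0 0 0 0")

```text
time: 6.3
position: [0.4928, -0.2258, 0.166]
eef_rot: [0.702, 0.083, -0.082, -0.702]
force: [-0.3, -0.2, 0.8]
width: 1.0
```

```bash
python3 - <<'E'
from h import *
need([.4927,-.2258,.1655],13.4)
im=snap('wrist','w4')
E
```

```text
t 6.30 pos [ 0.4928 -0.2258  0.166 ] yaw 13.43 F [-0.3396 -0.1642  0.7988] w 1.000 q [-0.5286 -0.0403  1.9767  0.      1.2043 -2.3337]
turn about y: 0.03
shift(tool now) [-0.1456  0.4651 -0.0074]
```

View pics/w4.png

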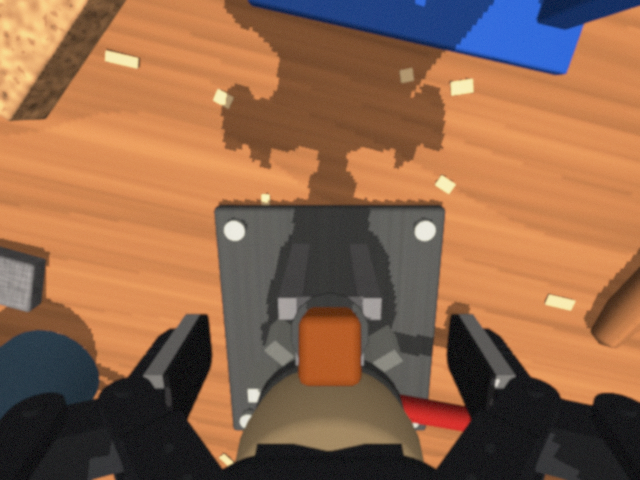

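Call:
carry_out(targets="0 0 0 0 0;0 0 0 0 0;0 0 0 0 0;0 0 0 0 0;0 0 0 0 0;0 0 0 0 0;0 0 0 0 0;0 0 0 0 0;0 0 0 0 0;0 0 0 0 0")

```text
time: 7.18
position: [0.4926, -0.2257, 0.1656]
eef_rot: [0.702, 0.083, -0.083, -0.702]
force: [-0.4, -0.5, 3.6]
width: 0.222
```

Call:
carry_out(targets="0 -1.6 -3.7 0 0;0 -1.6 -3.7 0 0;0 -2.4 -5.5 0 0;0 -2.4 -5.5 0 0;0 0 0 0 0")

```text
time: 7.6
position: [0.4848, -0.2278, 0.1852]
eef_rot: [0.703, 0.083, -0.082, -0.702]
force: [0.3, -0.2, -1.4]
width: 0.223
```

```bash
python3 - <<'E'
from h import *
need([.4927,-.2258,.1655],13.4);print(np.array(ctrl.get_obs()['wrist_torque']))
im=snap('wrist','w5')
E
```

```text
t 7.60 pos [ 0.4848 -0.2278  0.1852] yaw 13.42 F [ 0.3211 -0.2452 -1.3779] w 0.223 q [-0.5394 -0.0749  1.9753 -0.0002  1.2393 -2.3443]
turn about y: 0.02
shift(tool now) [ 8.1037 19.7391  0.1126]
[-0.0113  0.0146 -0.0594]
```

View pics/w5.png

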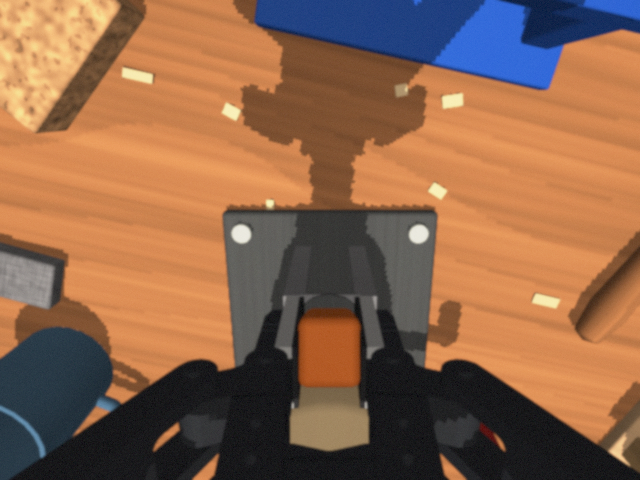

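Call:
carry_out(targets="0 -4.1 -9.1 0 0;0 -4.1 -9.1 0 0;0 -4.1 -9.1 0 0;0 -4.1 -9.1 0 0;0 -4.1 -9.1 0 0;0 -4.1 -9.1 0 0;0 -4.1 -9.1 0 0;0 -4.1 -9.1 0 0;0 -4.1 -9.1 0 0;0 0 0 0 0;0 0 0 0 0")

```text
time: 8.57
position: [0.4489, -0.2362, 0.2665]
eef_rot: [0.703, 0.083, -0.082, -0.702]
force: [-0.1, -0.4, -2.5]
width: 0.224
```

```bash
python3 - <<'E'
from h import *
# staging: grasp so that collar origin is at plate front; grasp s=40 -> grip pt is 16.3mm toward rack -x, 36.5mm up
r=np.array([.972,-.235]);end=np.array([.591,.155])
for d in (0,34,90): 
    c=end-r*d/1e3-r*.0163; print(d,c)
c=end-r*.09-r*.0163
need([c[0],c[1],.27],-13.6)
im=snap('scene','s6')
cv2.imwrite('pics/s6c.png',cv2.resize(im[150:390,180:480,::-1],None,fx=2.6,fy=2.5))
for t in ['mallet','figure','gouge_a']:
    print(t,[(np.round(d['point'],4).tolist(),round(d['confidence'],2)) for d in ctrl.tip_of('scene',t)[:2]])
E
```

```text
0 [0.5752 0.1588]
34 [0.5421 0.1668]
90 [0.4877 0.18  ]
t 8.57 pos [ 0.4489 -0.2362  0.2665] yaw 13.41 F [-0.0904 -0.36   -2.4518] w 0.224 q [-0.5903 -0.2052  1.952   0.0001  1.3931 -2.3952]
turn about y: 27.01
shift(tool now) [134.2354  -3.7902 395.8429]
mallet [([0.7464, 0.0355, 0.0009], 0.94)]
figure [([0.4641, -0.2327, 0.2228], 0.7), ([0.6582, 0.4236, 0.005], 0.64)]
gouge_a [([0.465, 0.4372, -0.0015], 0.77), ([0.4197, 0.022, -0.0002], 0.63)]
```

View pics/s6c.png

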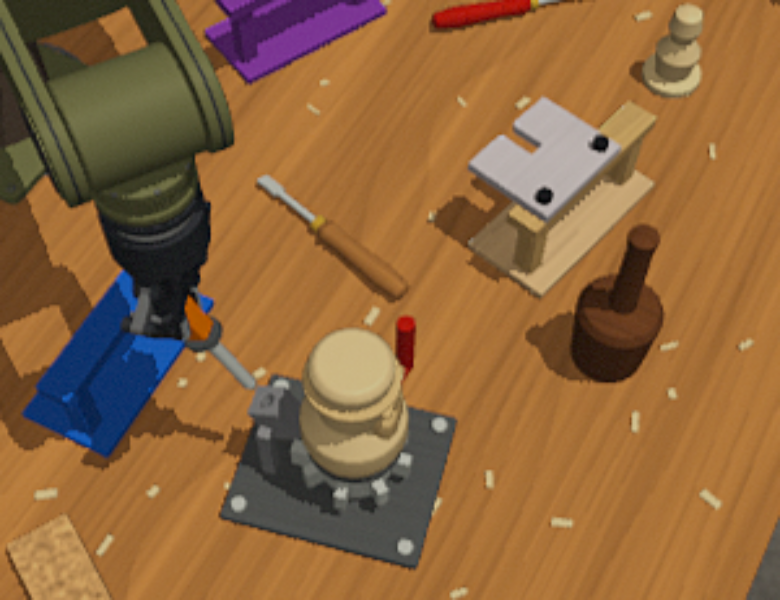

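Call:
carry_out(targets="0 6 0 15 0;0 9 0 28 0;0 10.8 0 32 0;0 10.8 0 32 0;0 10.8 0 32 0;0 10.8 0 32 0;0 10.8 0 32 0;0 10.8 0 32 0;0 10.8 0 32 0;0 10.8 0 32 0;0 10.8 0 32 0;0 10.8 0 32 0")

```text
time: 9.77
position: [0.4837, 0.1476, 0.265]
eef_rot: [0.702, 0.083, -0.083, -0.702]
force: [1.1, -1.0, -0.8]
width: 0.224
```

Call:
carry_out(targets="0 8 0 24 0;0 4 0 9 0;0 0 0 0 5;0 0 0 0 6;0 0 0 0 6;0 0 0 0 6;0 0 0 0 4;0 0 0 0 0;0 0 0 0 0")

```text
time: 10.52
position: [0.4881, 0.1801, 0.2651]
eef_rot: [0.702, -0.083, 0.083, -0.702]
force: [0.2, -0.4, -1.4]
width: 0.226
```

```bash
python3 - <<'E'
from h import *
r=np.array([.972,-.235]);end=np.array([.591,.155])
c=end-r*.09-r*.0163
need([c[0],c[1],.27],-13.6)
snap('wrist','w7'); snap('scene','s7')
o=ctrl.get_obs();M=R.from_quat(o['eef_rot']).as_matrix();print(o['position'])
np.save('Tw7.npy',ctrl.calibration('wrist')['T'])
for t in ['rack','notch_end','pin','pin_tip']:
    print(t,[(np.round(d['point'],4).tolist(),round(d['confidence'],2)) for d in ctrl.tip_of('wrist',t)[:2]])
E
```

```text
t 10.52 pos [0.4881 0.1801 0.2651] yaw -13.49 F [ 0.2283 -0.4358 -1.4239] w 0.226 q [ 0.2504 -0.1719  1.9258 -0.0002  1.3887 -1.085 ]
turn about y: 0.11
shift(tool now) [-0.3714 -4.8578 -0.2443]
[0.4881 0.1803 0.2653]
rack [([0.6146, 0.1783, 0.0014], 0.57), ([0.5021, 0.18, 0.225], 0.26)]
notch_end []
pin [([0.5017, 0.1753, 0.2242], 0.83)]
pin_tip []
```

View pics/w7.png

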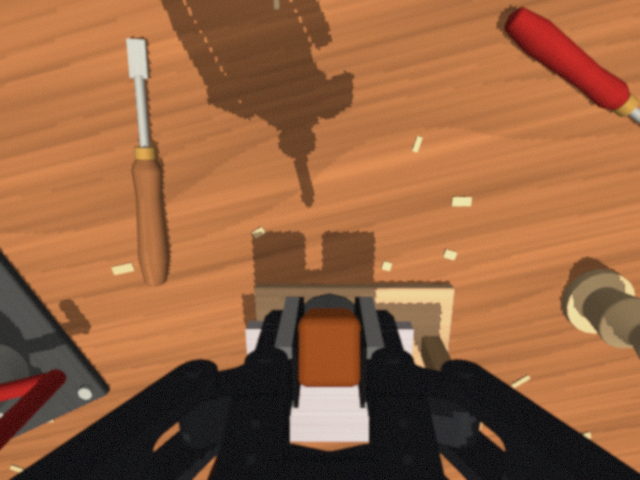

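View pics/s7.png

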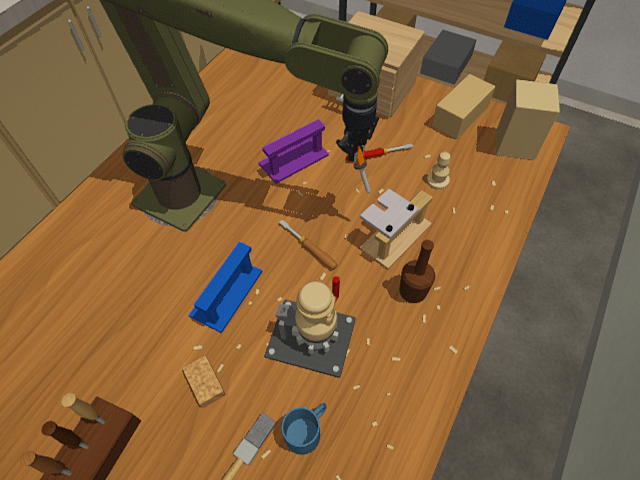

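Call:
carry_out(targets="0 0 10 0.2 0.1;0 0 12 0 0;0 0 12 0 0;0 0 12 0 0;0 0 12 0 0;0 0 12 0 0;0 0 9 0 0;0 0 4 0 0;0 0 0 0 0;0 0 0 0 0")

```text
time: 11.65
position: [0.4884, 0.1808, 0.1827]
eef_rot: [-0.702, 0.084, -0.084, 0.702]
force: [-0.0, -0.4, -0.2]
width: 0.223
```

```bash
python3 - <<'E'
from h import *
r=np.array([.972,-.235]);end=np.array([.591,.155])
c=end-r*.014-r*.0163
need([c[0],c[1],.1815],-13.6)
im=snap('wrist','w8'); s=snap('scene','s8')
cv2.imwrite('pics/s8c.png',cv2.resize(s[120:280,320:480,::-1],None,fx=3.75,fy=3.75,interpolation=cv2.INTER_CUBIC))
o=ctrl.get_obs();M=R.from_quat(o['eef_rot']).as_matrix();print(o['position'])
for p in [end-r*.034,end]:
    for l in (-.060,-.009,.009,.06): print(proj('wrist',[*(p+l*np.array([.235,.972])),.125]),end=' ')
    print()
E
```

```text
t 11.65 pos [0.4884 0.1808 0.1827] yaw -13.67 F [-0.0249 -0.4042 -0.1813] w 0.223 q [ 0.2515 -0.106   2.0087  0.      1.2387 -1.0808]
turn about y: -0.07
shift(tool now) [75.5375  1.1701 -0.8697]
[0.4888 0.1809 0.1836]
[214.1894 410.9706] [311.6665 410.7822] [346.0664 410.7157] [443.5217 410.5274] 
[219.6806 461.7046] [312.5756 461.5211] [345.3586 461.4563] [438.2338 461.2728]
```

View pics/w8.png

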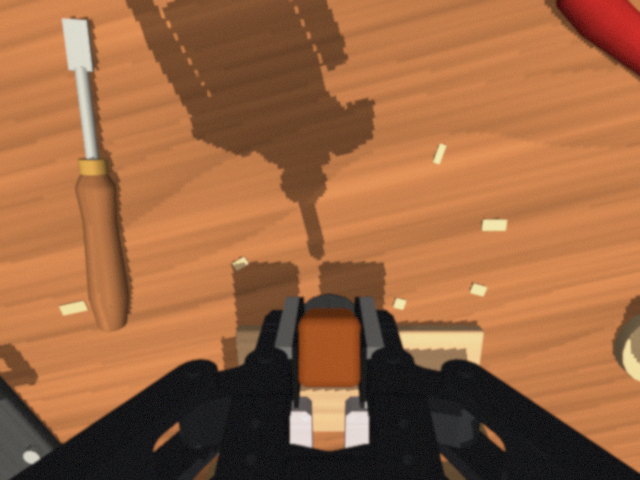

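View pics/s8c.png

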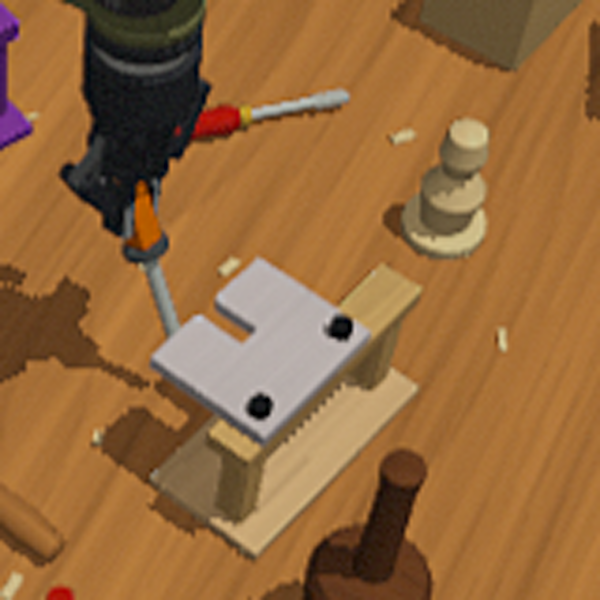

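Call:
carry_out(targets="0 6 0 -0.3 0;0 9 0 0 0;0 9 0 0 0;0 9 0 0 0;0 9 0 0 0;0 9 0 0 0;0 7 0 0 0;0 6 0 0 0;0 4 0 0 0;0 0 0 0 0")

```text
time: 12.58
position: [0.5549, 0.1642, 0.1826]
eef_rot: [0.702, -0.084, 0.084, -0.702]
force: [0.2, -0.0, -1.6]
width: 0.23
```

Call:
carry_out(targets="0 3 0 0 0;0 3 0 0 0;0 2 0 0 0;0 0 0 0 0")

```text
time: 12.92
position: [0.5622, 0.1625, 0.1827]
eef_rot: [-0.702, 0.084, -0.084, 0.702]
force: [-0.8, 0.3, -1.3]
width: 0.224
```

```bash
python3 - <<'E'
from h import *
r=np.array([.972,-.235]);end=np.array([.591,.155])
c=end-r*.011-r*.0163
need([c[0],c[1],.1745],-13.6)
s=snap('scene','s9');t=snap('top','t9');snap('wrist','w9')
cv2.imwrite('pics/s9c.png',cv2.resize(s[140:260,340:460,::-1],None,fx=5,fy=5,interpolation=cv2.INTER_CUBIC))
E
```

```text
t 12.92 pos [0.5622 0.1625 0.1827] yaw -13.67 F [-0.8453  0.2506 -1.2684] w 0.224 q [ 0.1897  0.0393  1.8672 -0.0001  1.2348 -1.1426]
turn about y: -0.07
shift(tool now) [ 2.4421  8.2402 -0.5201]
```

View pics/s9c.png

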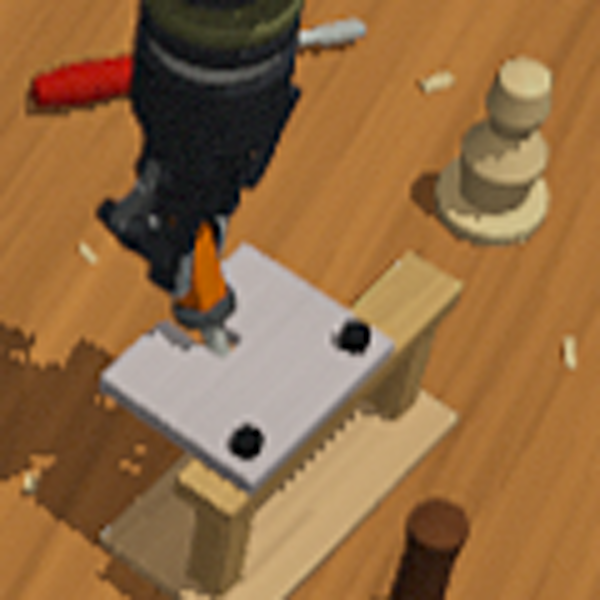

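View pics/w9.png

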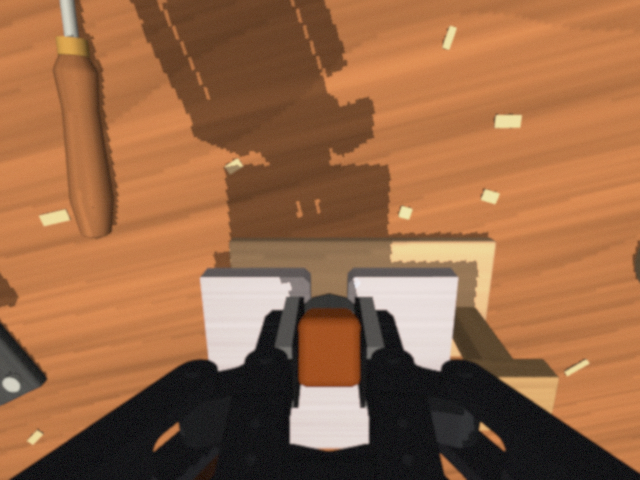

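Call:
carry_out(targets="0 1 2 0 0;0 1 2 0 0;0 0 2 0 0;0 0 0 0 0")

```text
time: 13.4
position: [0.5635, 0.162, 0.1758]
eef_rot: [0.702, -0.085, 0.084, -0.702]
force: [-0.5, -0.0, -1.2]
width: 0.228
```

Call:
carry_out(targets="0 0 1 0 0;0 0 0.7 0 0;0 0 0 0 0")

```text
time: 13.65
position: [0.5638, 0.1621, 0.1747]
eef_rot: [0.702, -0.084, 0.084, -0.702]
force: [-0.9, -0.7, -2.4]
width: 0.22
```

Call:
carry_out(targets="0 0 0.7 0 0;0 0 0.7 0 0;0 0 0 0 0")

```text
time: 13.9
position: [0.5639, 0.162, 0.1735]
eef_rot: [-0.702, 0.084, -0.084, 0.702]
force: [0.6, 0.4, -1.1]
width: 0.223
```

Call:
carry_out(targets="0 0 0.8 0 0;0 0 0.8 0 0;0 0 0 0 0")

```text
time: 14.15
position: [0.5642, 0.1621, 0.1728]
eef_rot: [-0.702, 0.084, -0.084, 0.702]
force: [-1.6, -0.2, 2.9]
width: 0.231
```

Call:
carry_out(targets="0 0 0.8 0 0;0 0 0.8 0 0;0 0 0 0 0")

```text
time: 14.4
position: [0.5643, 0.1622, 0.1725]
eef_rot: [-0.702, 0.084, -0.084, 0.702]
force: [-4.2, -0.4, 8.8]
width: 0.227
```

Call:
carry_out(targets="0.4 0 0 0 0;0.4 0 0 0 0;0.4 0 0 0 0;0.4 0 0 0 0;0.4 0 0 0 0;0.4 0 0 0 0")

```text
time: 14.9
position: [0.5638, 0.162, 0.17]
eef_rot: [0.702, -0.084, 0.084, -0.702]
force: [1.0, 0.6, 0.2]
width: 0.401
```

```bash
python3 - <<'E'
from h import *
r=np.array([.972,-.235]);end=np.array([.591,.155])
need([*end,.166],-13.6)
s=snap('scene','s10');t=snap('top','t9');snap('wrist','w10')
cv2.imwrite('pics/s10c.png',cv2.resize(s[140:260,340:460,::-1],None,fx=5,fy=5,interpolation=cv2.INTER_CUBIC))
for t in ['pin','pin_handle']:
  for c in ['scene','wrist']:
    print(t,[(np.round(d['point'],4).tolist(),round(d['confidence'],2)) for d in ctrl.tip_of(c,t)[:2]])
E
```

```text
t 14.90 pos [0.5638 0.162  0.17  ] yaw -13.67 F [1.0169 0.6123 0.2137] w 0.401 q [ 0.1883  0.0549  1.8736  0.      1.2135 -1.1439]
turn about y: -0.07
shift(tool now) [28.0933  3.9817 -0.3939]
pin [([0.5833, 0.1564, 0.1261], 0.51)]
pin [([0.5805, 0.1565, 0.1263], 0.55)]
pin_handle [([0.6715, -0.4168, -0.0007], 0.62), ([0.5835, 0.1576, 0.1571], 0.51)]
pin_handle [([0.5822, 0.1545, 0.1591], 0.73)]
```

View pics/s10c.png

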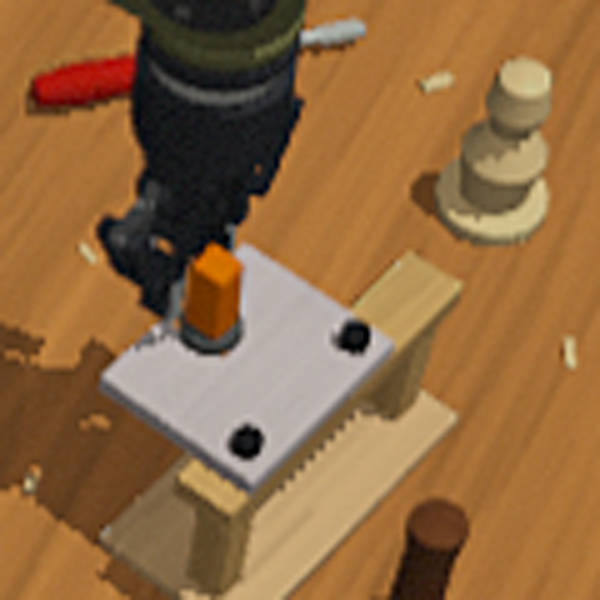

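View pics/w10.png

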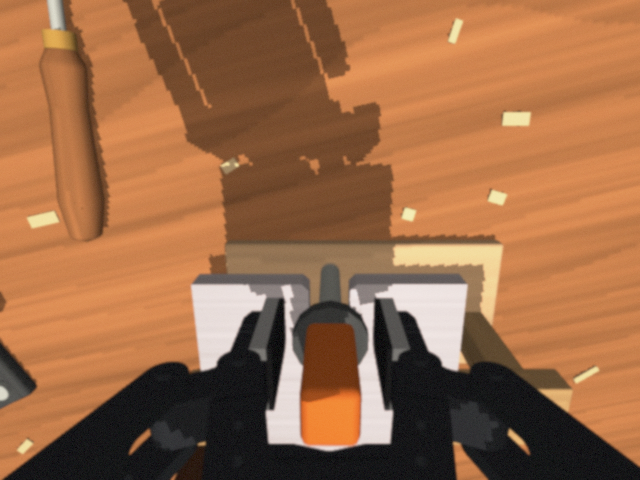

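Call:
carry_out(targets="0.4 4 2 0 0;0.4 6 2 0 0;0.4 6 1 0 0;0.4 2 0 0 0;0 0 0 0 0;0 0 0 0 0;0 0 0 0 0;0 0 0 0 0;0 0 0 0 0")

```text
time: 16.0
position: [0.5813, 0.1578, 0.1653]
eef_rot: [0.702, -0.084, 0.084, -0.702]
force: [0.8, -0.3, -1.7]
width: 0.227
```

Call:
carry_out(targets="0 2 0 0 0;0 2 0 0 0;0 1 0 0 0;0 0 0 0 0")

```text
time: 16.33
position: [0.5864, 0.1566, 0.1652]
eef_rot: [0.702, -0.084, 0.084, -0.702]
force: [-0.2, -0.3, -0.4]
width: 0.23
```

Call:
carry_out(targets="0 1 0 0 0;0 1 0 0 0;0 0 0 0 0")

```text
time: 16.58
position: [0.5884, 0.1561, 0.1653]
eef_rot: [0.702, -0.084, 0.084, -0.702]
force: [-0.1, -1.0, -1.9]
width: 0.224
```

Call:
carry_out(targets="0 1 0 0 0;0 1 0 0 0;0 0 0 0 0")

```text
time: 16.83
position: [0.5904, 0.1556, 0.1653]
eef_rot: [0.702, -0.084, 0.084, -0.702]
force: [0.5, 0.2, -0.9]
width: 0.229
```

Call:
carry_out(targets="0 1 0 0 0;0 1 0 0 0;0 0 0 0 0")

```text
time: 17.08
position: [0.5916, 0.1553, 0.1653]
eef_rot: [-0.702, 0.085, -0.083, 0.702]
force: [-3.8, 0.1, 0.9]
width: 0.227
```

```bash
python3 - <<'E'
from h import *
need([.591,.155,.166],-13.6);print(np.array(ctrl.get_obs()['wrist_torque']))
s=snap('scene','s11');snap('wrist','w11')
cv2.imwrite('pics/s11c.png',cv2.resize(s[140:260,340:460,::-1],None,fx=5,fy=5,interpolation=cv2.INTER_CUBIC))
E
```

```text
t 17.08 pos [0.5916 0.1553 0.1653] yaw -13.67 F [-3.7958  0.118   0.8584] w 0.227 q [ 0.1688  0.1139  1.8191  0.0006  1.2105 -1.1636]
turn about y: -0.07
shift(tool now) [-0.4614 -0.7227 -0.4521]
[ 0.1312  0.6868 -0.0091]
```

View pics/s11c.png

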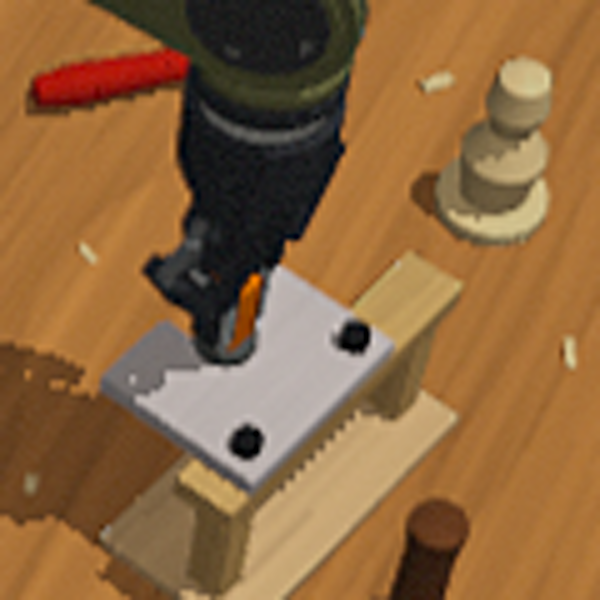

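View pics/w11.png

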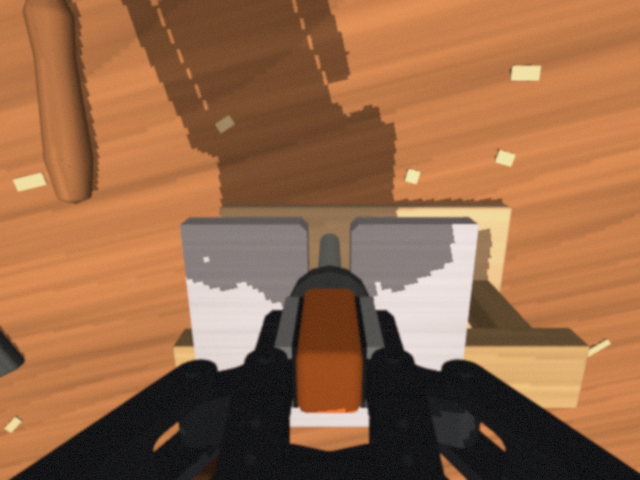

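Call:
carry_out(targets="0 0.7 0 0 0;0 0.5 0 0 0;0 0 0 0 0")

```text
time: 17.43
position: [0.5918, 0.1553, 0.1653]
eef_rot: [0.702, -0.086, 0.083, -0.702]
force: [-8.1, 1.3, 4.5]
width: 0.226
```

Call:
carry_out(targets="0.4 0 0 0 0;0.4 0 0 0 0;0.4 0 0 0 0;0.4 0 0 0 0;0.4 0 0 0 0;0.4 0 0 0 0")

```text
time: 17.93
position: [0.5935, 0.1548, 0.1654]
eef_rot: [0.702, -0.084, 0.084, -0.702]
force: [0.7, 0.0, 0.6]
width: 0.402
```

```bash
python3 - <<'E'
from h import *
need([.591,.155,.166],-13.6);print(np.array(ctrl.get_obs()['wrist_torque']))
s=snap('scene','s12');snap('wrist','w12')
cv2.imwrite('pics/s12c.png',cv2.resize(s[140:260,340:460,::-1],None,fx=5,fy=5,interpolation=cv2.INTER_CUBIC))
for t in ['pin','pin_handle']:
  for c in ['scene','wrist']:
    print(t,[(np.round(d['point'],4).tolist(),round(d['confidence'],2)) for d in ctrl.tip_of(c,t)[:2]])
E
```

```text
t 17.93 pos [0.5935 0.1548 0.1654] yaw -13.67 F [0.6827 0.0296 0.6398] w 0.402 q [ 0.1677  0.1163  1.8163 -0.0001  1.2085 -1.1644]
turn about y: -0.07
shift(tool now) [-2.4458 -0.6285 -0.4065]
[-0.0619 -0.0057  0.0095]
pin [([0.5918, 0.1564, 0.1248], 0.6)]
pin [([0.5881, 0.154, 0.128], 0.72)]
pin_handle [([0.5909, 0.1537, 0.1554], 0.48)]
pin_handle [([0.5932, 0.154, 0.1562], 0.58)]
```

View pics/s12c.png

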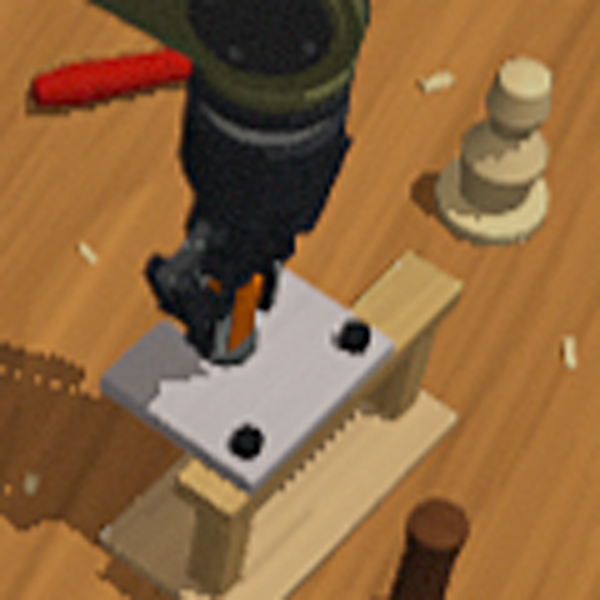

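View pics/w12.png

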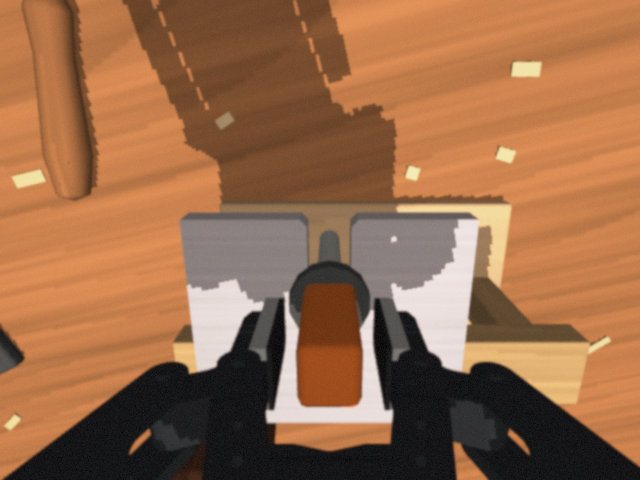

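Call:
carry_out(targets="0.45 -1 -3 0 0;0.45 0 -8 0 0;0.45 0 -12 0 0;0.45 0 -15 0 0;0.45 0 -15 0 0;0.45 0 -20 0 0;0.45 0 -20 0 0;0.45 0 -20 0 0;0.45 0 -15 0 0;0.45 0 0 0 0")

```text
time: 19.07
position: [0.5941, 0.1555, 0.2994]
eef_rot: [-0.701, 0.081, -0.087, 0.703]
force: [1.0, 0.9, 0.7]
width: 0.449
```

```bash
python3 - <<'E'
from h import *
need([.5848,-.1033,.29],-88.6)
s=snap('wrist','w13')
E
```

```text
t 19.07 pos [0.5941 0.1555 0.2994] yaw -13.67 F [1.0491 0.8873 0.673 ] w 0.449 q [ 0.1685  0.0176  1.6901 -0.      1.425  -1.1637]
turn about y: 74.93
shift(tool now) [  52.0426    8.916  -253.6605]
```

View pics/w13.png

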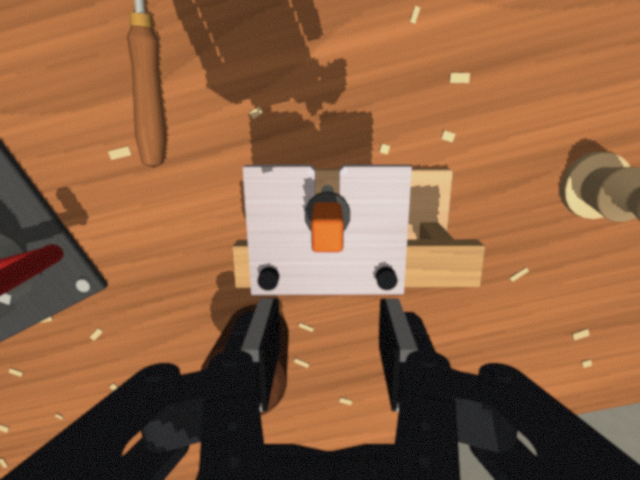

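Call:
carry_out(targets="0.45 3 0 -15 0;0.45 6 0 -28 0;0.45 6.5 0 -32 0;0.45 6.5 0 -32 0;0.45 6.5 0 -32 0;0.45 6.5 0 -32 0;0.45 6.5 0 -32 0;0.45 6 0 -30 0;0.45 4.5 0 -20.7 0;0.45 0 0 0 5;0.45 0 0 0 6;0.45 0 0 0 6")

```text
time: 20.12
position: [0.5816, -0.105, 0.2909]
eef_rot: [0.681, -0.191, 0.188, -0.681]
force: [-0.1, 0.5, 0.2]
width: 0.449
```

Call:
carry_out(targets="0.45 0 0 0 6;0.45 0 0 0 6;0.45 0 0 0 6;0.45 0 0 0 6;0.45 0 0 0 6;0.45 0 0 0 6;0.45 0 0 0 6;0.45 0 0 0 6;0.45 0 0 0 6;0.45 0 0 0 3.9;0.45 0 0 0 0;0.45 0 0 0 0")

```text
time: 21.12
position: [0.582, -0.104, 0.2916]
eef_rot: [0.507, -0.494, 0.493, -0.506]
force: [-0.4, -0.0, -0.9]
width: 0.447
```

```bash
python3 - <<'E'
from h import *
snap('wrist','w14');need([.5848,-.1033,.29],-88.6)
for p in ([.5848,-.1033,.148],[.5848,-.1033,.128]): print(proj('wrist',p))
for c in ['top','scene','wrist']:
    if c!='wrist': snap(c,c+'14')
    print(c,[(np.round(d['point'],4).tolist(),round(d['confidence'],2)) for d in ctrl.tip_of(c,'handle_grip')[:2]])
E
```

```text
t 21.17 pos [ 0.5822 -0.104   0.2919] yaw -88.49 F [-0.0888 -0.4491 -1.1084] w 0.447 q [-0.2674 -0.0231  1.743  -0.0002  1.4239 -0.2937]
turn about y: 0.11
shift(tool now) [-0.6225  1.9236  2.6216]
[336.0397 228.3852]
[335.5949 220.3698]
top [([0.5863, -0.0975, 0.1298], 0.93)]
scene [([0.587, -0.104, 0.1296], 0.83)]
wrist [([0.5867, -0.104, 0.1273], 0.6)]
```

View pics/w14.png

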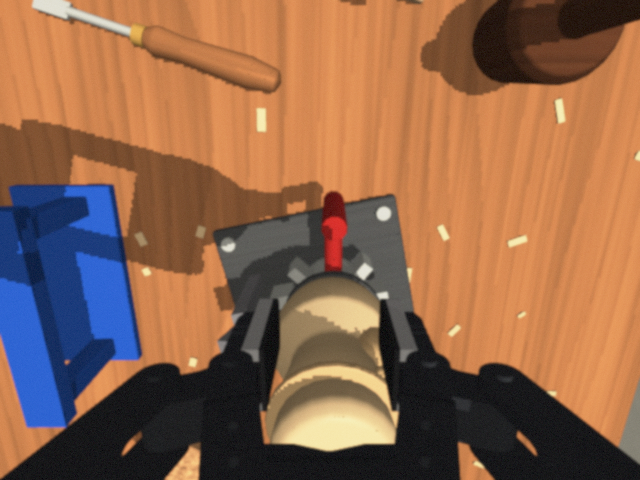

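View pics/scene14.png

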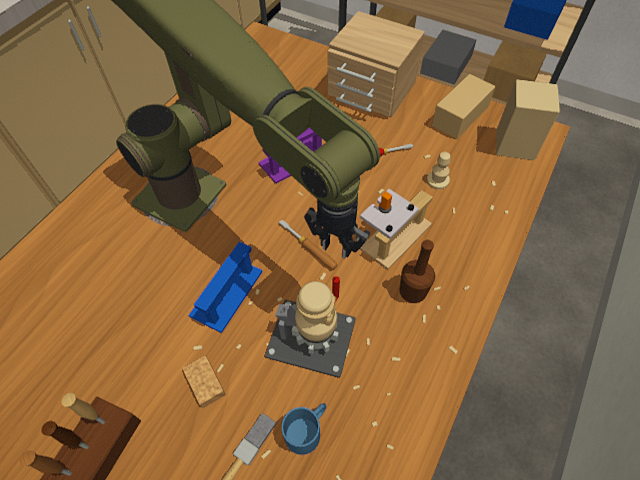

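Call:
carry_out(targets="0.45 -3.5 5 2.6 0.1;0.45 0 18 0 0;0.45 0 18 0 0;0.45 0 18 0 0;0.45 0 18 0 0;0.45 0 18 0 0;0.45 0 15 0 0;0.45 0 12 0 0;0.45 0 8 0 0;0.45 0 6 0 0;0.45 0 5 0 0;0.45 0 0 0 0")

```text
time: 22.42
position: [0.5852, -0.1, 0.1516]
eef_rot: [0.506, -0.494, 0.494, -0.506]
force: [-0.6, -0.0, -0.6]
width: 0.448
```

Call:
carry_out(targets="0.3 0 0 0 0;0.3 0 0 0 0;0.3 0 0 0 0;0.3 0 0 0 0")

```text
time: 22.75
position: [0.5858, -0.1002, 0.1531]
eef_rot: [-0.506, 0.494, -0.495, 0.506]
force: [0.1, 0.2, 0.8]
width: 0.298
```

```bash
python3 - <<'E'
from h import *
snap('wrist','w15');need([.5848,-.1033,.150],-88.6)
E
```

```text
t 22.80 pos [ 0.5857 -0.1002  0.153 ] yaw -88.67 F [ 0.6251 -0.5373  0.5146] w 0.301 q [-0.2598  0.0877  1.8697  0.      1.1832 -0.283 ]
turn about y: -0.07
shift(tool now) [ 3.0711  2.9703 -0.9512]
```

View pics/w15.png

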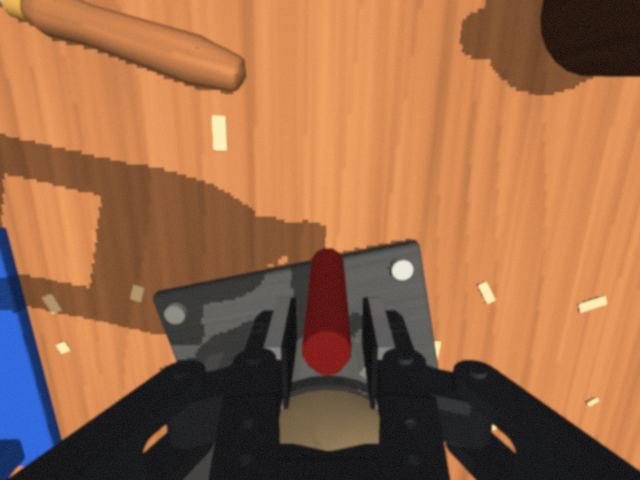

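Call:
carry_out(targets="0.3 0 4 0 0;0.3 0.1 0 -3.6 -2;0.3 0.1 0 -5.4 -3;0.3 0.1 0 -5.4 -3;0.3 0.1 0 -5.4 -3;0.3 0.1 0 -5.4 -3;0.3 0.1 0 -5.4 -3;0.3 0.1 0 -5.4 -3;0.3 0 0 0 0")

```text
time: 23.55
position: [0.5498, -0.107, 0.1481]
eef_rot: [-0.584, 0.399, -0.399, 0.584]
force: [-0.9, -0.2, 0.2]
width: 0.302
```

```bash
python3 - <<'E'
from h import *
snap('wrist','w16');a=np.radians(91.4+20)
need([.587+.103*np.cos(a),-.203+.103*np.sin(a),.149],-68.6)
E
```

```text
t 23.60 pos [ 0.5499 -0.107   0.1482] yaw -68.75 F [-0.6274  0.1241  0.5498] w 0.296 q [-0.288   0.02    1.949   0.      1.1728 -0.6589]
turn about y: -0.15
shift(tool now) [-0.0584 -0.8299 -0.5105]
```

View pics/w16.png

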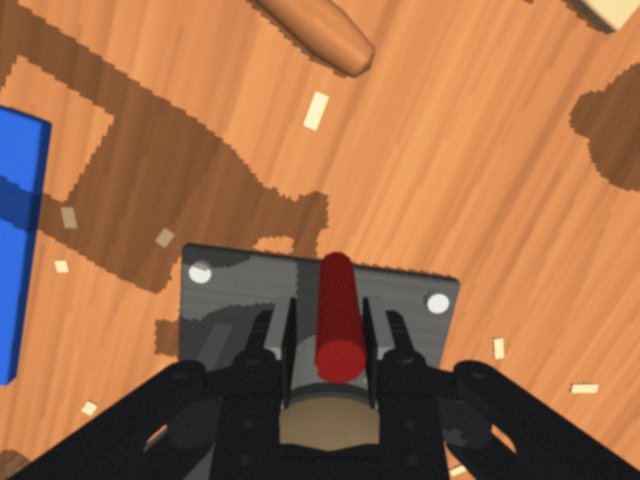

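Call:
carry_out(targets="0.3 0.1 0 -5.4 -3;0.3 0.1 0 -5.4 -3;0.3 0.1 0 -5.4 -3;0.3 0.1 0 -5.4 -3;0.3 0.1 0 -5.4 -3;0.3 0.1 0 -5.4 -3;0.3 0.1 0 -5.4 -3;0.3 0.1 0 -5.4 -3;0.3 0.1 0 -5.4 -3;0.3 0 0 0 0")

```text
time: 24.43
position: [0.5105, -0.1344, 0.1484]
eef_rot: [-0.661, 0.252, -0.252, 0.661]
force: [0.2, 0.1, 0.8]
width: 0.299
```

Call:
carry_out(targets="0.3 0.1 0 -3.6 -2;0.3 0 0 -1.8 -1;0.3 0 0 0 0")

```text
time: 24.68
position: [0.5072, -0.1382, 0.1484]
eef_rot: [-0.667, 0.234, -0.235, 0.667]
force: [1.2, 0.4, 0.6]
width: 0.304
```

Call:
carry_out(targets="0.3 0 0 -1.8 -1;0.3 0 0 -1.8 -1;0.3 0 0 0 0")

```text
time: 24.93
position: [0.5048, -0.1412, 0.1484]
eef_rot: [0.671, -0.222, 0.222, -0.671]
force: [2.6, 0.6, 0.0]
width: 0.304
```

Call:
carry_out(targets="0.3 0 0 -1.5 0;0.3 0 0 -1.5 0;0.3 0 0 0 0;0.3 0 0 0 0")

```text
time: 25.27
position: [0.5027, -0.1435, 0.1483]
eef_rot: [0.671, -0.223, 0.222, -0.671]
force: [0.1, 2.1, 1.2]
width: 0.299
```

Call:
carry_out(targets="0.3 0 0 -1.5 0;0.3 0 0 -1 0;0.3 0 0 0 0;0.3 0 0 0 0")

```text
time: 25.6
position: [0.5022, -0.144, 0.1483]
eef_rot: [-0.67, 0.222, -0.223, 0.673]
force: [4.2, 7.7, -0.3]
width: 0.302
```

Call:
carry_out(targets="0.3 0 0 -1.5 0;0.3 0 0 0 0;0.3 0 0 0 0")

```text
time: 25.85
position: [0.5021, -0.1442, 0.1484]
eef_rot: [-0.669, 0.222, -0.224, 0.674]
force: [7.9, 12.3, -0.9]
width: 0.298
```

```bash
python3 - <<'E'
from h import *
snap('wrist','w17');a=np.radians(91.4+51.57)
need([.587+.1*np.cos(a),-.203+.1*np.sin(a),.149],-37)
E
```

```text
t 25.90 pos [ 0.5021 -0.1442  0.1483] yaw -36.69 F [ 7.4467 11.8958 -1.3927] w 0.299 q [-0.3857 -0.0669  2.034   0.0075  1.1725 -1.319 ]
turn about y: 0.31
shift(tool now) [ 3.1951 -0.644   4.1362]
```

View pics/w17.png

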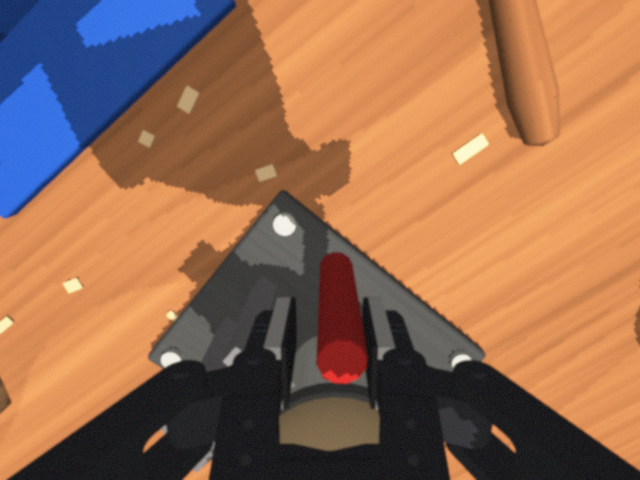

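Call:
carry_out(targets="0.3 0 0 2 0;0.3 0 0 2 0;0.45 0 0 2 0;0.45 0 0 1 0;0.45 0 0 0 0;0.45 0 0 0 0;0.45 0 0 0 0")

```text
time: 26.48
position: [0.5046, -0.1414, 0.1483]
eef_rot: [0.671, -0.223, 0.222, -0.671]
force: [0.5, 0.5, 0.1]
width: 0.449
```

```bash
python3 - <<'E'
from h import *
snap('wrist','w18');a=np.radians(91.4+51.57)
need([.587+.1*np.cos(a),-.203+.1*np.sin(a),.149],-37)
E
```

```text
t 26.53 pos [ 0.5046 -0.1413  0.1483] yaw -36.69 F [-0.1048  0.3686 -0.5418] w 0.448 q [-0.3754 -0.0615  2.0289 -0.0003  1.1742 -1.3059]
turn about y: 0.31
shift(tool now) [ 2.9061 -0.7283  0.3638]
```

View pics/w18.png

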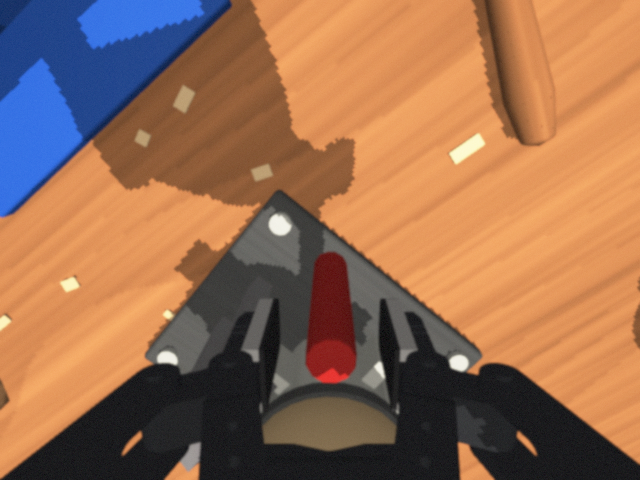

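Free of contact, bar centred between the fingers. Lifting away and checking.

Call:
carry_out(targets="0.45 0 -6 0 0;0.45 0 -12 0 0;0.45 0 -20 0 0;0.45 0 -20 0 0;0.45 0 -20 0 0;0.45 0 -20 0 0;0.45 0 -20 0 0;0.45 0 -20 0 0;0.45 0 -15 0 0;0.45 0 0 0 0")

```text
time: 27.37
position: [0.5063, -0.1418, 0.3072]
eef_rot: [0.671, -0.219, 0.226, -0.671]
force: [-0.5, -1.0, 0.8]
width: 0.45
```

Call:
carry_out(targets="0.45 -12 0 0 0;0.45 -20 0 0 0;0.45 -20 0 0 0;0.45 -20 0 0 0;0.45 -15 0 0 0;0.45 -8 0 0 0;0.45 0 0 0 0;0.45 0 0 0 0")

```text
time: 28.03
position: [0.4286, -0.0844, 0.3014]
eef_rot: [0.671, -0.222, 0.223, -0.671]
force: [1.1, -0.1, 0.3]
width: 0.449
```

```bash
python3 - <<'E'
from h import *
need([.5,-.14,.3])
s=snap('scene','s19');t=snap('top','t19');snap('wrist','w19')
cv2.imwrite('pics/s19c.png',cv2.resize(s[140:380,240:480,::-1],None,fx=2.5,fy=2.5,interpolation=cv2.INTER_CUBIC))
cv2.imwrite('pics/t19c.png',cv2.resize(t[160:290,230:440,::-1],None,fx=3.8,fy=3.8,interpolation=cv2.INTER_CUBIC))
for n in ['handle_grip','pin','pin_handle']:
  for c in ['scene','top','wrist']: print(n,c,[(np.round(d['point'],4).tolist(),round(d['confidence'],2)) for d in ctrl.tip_of(c,n)[:2]])
E
```

```text
t 28.03 pos [ 0.4286 -0.0844  0.3014] yaw -36.65 F [ 1.094  -0.1148  0.3461] w 0.449 q [-0.3174 -0.3966  2.0431 -0.0002  1.4944 -1.2484]
shift(tool now) [90.4308  1.4273 -1.972 ]
handle_grip scene [([0.5095, -0.1451, 0.1277], 0.59)]
handle_grip top [([0.5087, -0.1407, 0.1303], 0.82)]
handle_grip wrist [([0.5082, -0.1448, 0.1263], 0.75)]
pin scene [([0.5907, 0.1554, 0.1208], 0.79)]
pin top [([0.5937, 0.1609, 0.1192], 0.55), ([0.6585, 0.4222, -0.0005], 0.36)]
pin wrist [([0.511, -0.145, 0.128], 0.43)]
pin_handle scene [([0.5931, 0.1535, 0.1549], 0.79), ([0.419, 0.0236, -0.0002], 0.64)]
pin_handle top [([0.5895, 0.1577, 0.1517], 0.53)]
pin_handle wrist []
```

View pics/s19c.png

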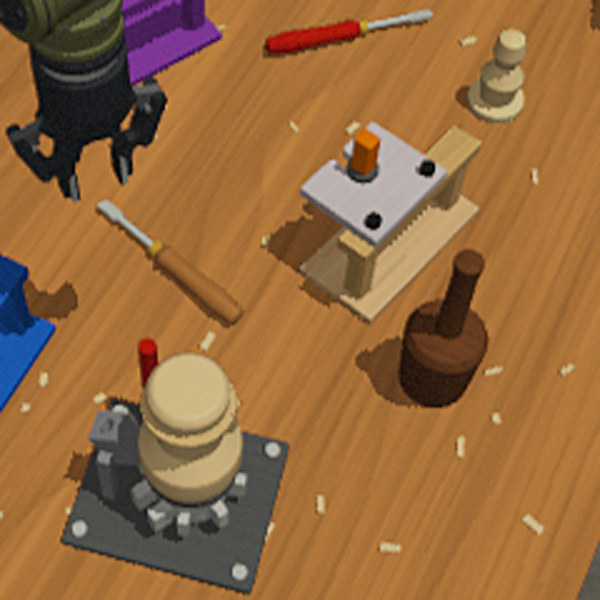

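View pics/t19c.png

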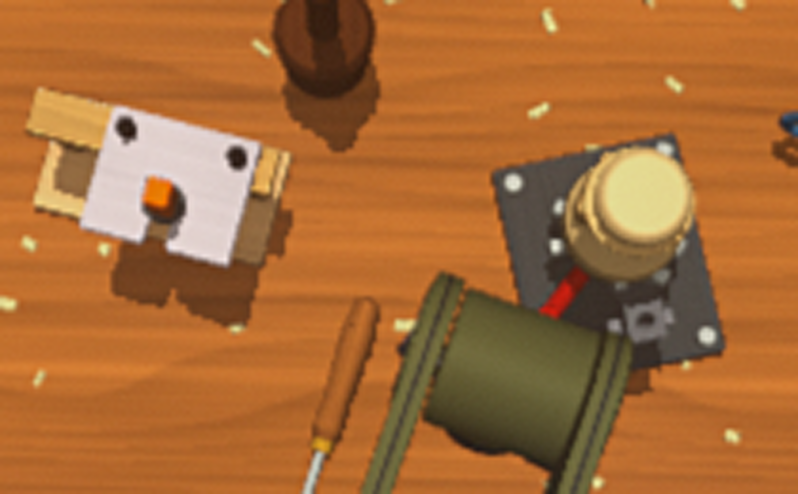

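View pics/w19.png

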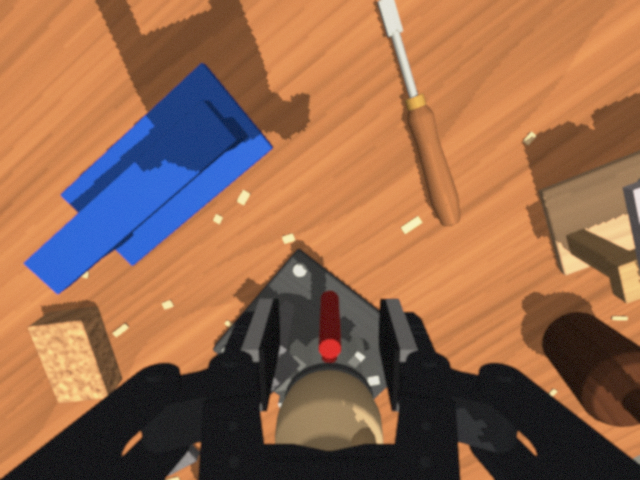

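```bash
python3 - <<'E'
from h import *
import cv2
T=None
im=cv2.imread('pics/w13.png');cv2.imwrite('pics/w13c.png',cv2.resize(im[150:300,230:430],None,fx=4,fy=4,interpolation=cv2.INTER_CUBIC))
E
```

```text
(no output)
```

View pics/w13c.png

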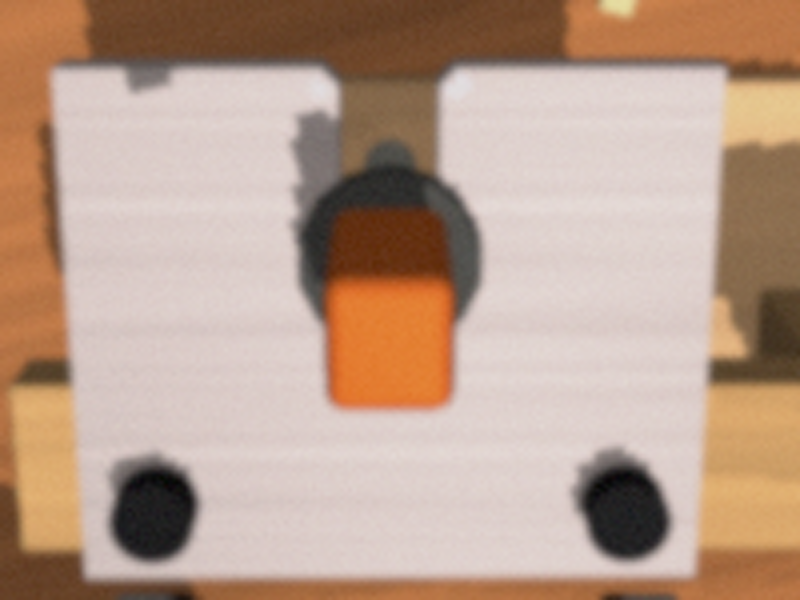

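```bash
python3 - <<'E'
from h import *
o=ctrl.get_obs();A=np.eye(4);A[:3,:3]=R.from_quat(o['eef_rot']).as_matrix();A[:3,3]=o['position']
c=ctrl.calibration('wrist');E=np.linalg.inv(A)@np.array(c['T'])
B=np.eye(4);B[:3,:3]=R.from_euler('z',-13.67,degrees=True).as_matrix()@np.array([[1,0,0],[0,0,1],[0,-1,0]]);B[:3,3]=[.5939,.1555,.2996]
T=B@E
def ry(u,v,z):
    uu=230+(u+.5)/4-.5;vv=150+(v+.5)/4-.5
    d=T[:3,:3]@np.array([(uu-c['cx'])/c['fx'],(vv-c['cy'])/c['fy'],1]);q=T[:3,3]+d*(z-T[2,3])/d[2];return q
r=np.array([.972,-.235])
f=ry(390,65,.125)[:2]@r;b=ry(390,577,.125)[:2]@r;cf=ry(390,166,.133)[:2]@r
l=ry(301,248,.133);rr=ry(482,252,.133)
print('depth',b-f,'collar front from front edge',cf-f,'axis',cf-f+.017,'diam',np.linalg.norm(l-rr),'axis by sides',((l+rr)/2)[:2]@r-f)
E
```

```text
depth 0.09982905507427398 collar front from front edge 0.016521326917637413 axis 0.033521326917637415 diam 0.03232390274129083 axis by sides 0.031725831359265655
```

```bash
python3 - <<'E'
from h import *
print(ctrl.close_job(), ctrl.get_obs()['time'])
E
```

```text
the job is handed in; nothing more can be done
the job is handed in; nothing more can be done
```

The pin is parked in the keeper plate's notch and the turntable is swung round to its stop. I handed the job in after about 28 s; no verdict was reported.

- **Pin:** I drew it about 110 mm along its own axis and lowered it into the notch of the rack with the aluminium plate. It settled upright on its collar when released. I then gripped it again and pushed it until the closed end pushed back with about 8 N. After release, the collar's front edge in the wrist picture put the pin's axis 33.5 mm behind the plate's front edge. 34 mm is fully parked, and the reading is good to about 1 mm. A cruder reading from the collar's sides gave 31.7 mm. I trusted the felt contact and the front-edge reading.
- **Turntable:** I pushed the red handle round between the fingers until it stopped, at about 14 N. After I let go, the networks placed the handle at about (0.508, -0.144), where 0.9 rad should put it, to within about 2 mm.
- **Everything else:** I had no unexpected contact, and in the last pictures the other things near the work stand where they were. I judged this by eye and did not measure each one. The arm was clear of everything when I handed in.

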